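# Set the iris ring to its index

## Robot

A 6-joint arm with a two-finger parallel gripper is mounted at the origin on a cart in front of the work surface, level with it; the furniture and walls round the work are solid. World frame = base frame: x ahead of the robot, y to its left, z up, the work surface at z = 0. Lengths are in m, angles in rad, forces in N, time in s.
With the tool pointing down it reaches from about 0.4 to 0.825 m from the base axis. Payload 7 kg.
Tool frame: the origin (TCP) lies on the centre line of the jaws, within the pads' length; the fingertips stand 17 mm ahead of it and the grasp point (between the pads) lies 2 mm behind it; y points along the fingers, x is the direction in which the jaws open and shut, and the axes are right-handed (so a half turn about y gives the same grasp; the last joint's range is limited). The gripper opens to 85 mm and grips with 20 to 120 N. Pads are 22 mm wide; open, the fingers measure 114 mm over their backs; the gripper's body (76 mm by 85 mm) begins 54 mm behind the grasp point. The pads swing forward as they close: fully open they stand 13 mm farther back than shut.
Start: joints at [1.433, 0.359, 0.012, 0, -1.224, -0.288], TCP at [0.279, 0.615, 0.248] pointing down, gripper open.
Joint ranges: [-3.07, 3.07], [-1.43, 2.12], [-1.02, 1.25], [-3.03, 1.67], [-3.05, -0], [-3.03, 3.03]. Speed limits (rad/s): [2.39, 2.39, 3.01, 3.14, 3.14, 3.14].

## Interface

Orientations are given as a unit quaternion [w, x, y, z].
In Python, from bench import manip, camera, job, look_for, trace, tip_of gives the robot as it stands.
- The arm moves only by the tool carry_out, never from a script. Its argument "moves" is a list of rows, each a list of 3 entries, a list of its own where there are three numbers: the shift along the world's x, y, z in m, then the turn, a rotation vector about the world's x, y, z in degrees, then the finger opening in m, from 0 to 0.0854. A call has 1 to 5 rows; each row shifts and turns the commanded pose from where the row before left it; what a row does not reach is not made up. A row lasts 1/10 s, in which the tool goes at most 50 mm and 8.59 degrees, less where a joint would pass 70% of its speed; a pose out of reach is approached as far as the arm can. A call with a gripper value outside its range is refused whole. The fingers move at their own pace and stop on an object; "squeeze" is the grip in N (left out, the last holds). Time passes only in rows, so rows that do not move let the fingers close. It gives the time, the measured TCP pose, the force and the opening at its end, in the units of the state.
- manip.observe(): the state, without advancing time (a new reading comes with each control period).
- camera(name): name is "side" or "top" or "wrist"; returns a dict with "frame" (400x640x3 uint8, red, green, blue), "K" (3x3 intrinsics, pixels), "k1" (the pictures are not rectified: a ray, as slopes to the right and down, at radius r is drawn at 1 + k1 r^2 times it, then the intrinsics apply), "R" (3x3) and "t" (3): a world point X has camera coordinates R X + t; the wrist camera has in their place "hand_eye" (4x4, takes a point from camera to tool coordinates, whose origin is the TCP and whose axes are the tool frame's). Camera axes: x right, y down, z forward; pixel columns grow to the right and rows downward; lengths in m; the calibration is good to about 2 mm. A picture is of the moment at which its call begins: read the wrist's pose just before it. There is no depth.
- job.close_job(): hands the job in, once; it reports no verdict.
Trained networks look in the newest picture that a camera, given by its name, has taken for a name from the list of things; names that differ only in an ending like _2 or _b are one class to them, and where a whole thing is asked for, a point or a joint stands for the part that bears it (a point fixed in the world has none). Each returns a list of dicts, best first, with "conf" (0 to 1); they miss things now and then, are a little off and sometimes report something else, mostly with a low value. They report only what shows in the picture. A call takes as long as a camera call.
- look_for(camera, thing): "box" ([left, top, width, height] as shares, 0 to 1, of the picture: columns of its width, rows of its height, round what is visible of it).
- trace(camera, thing): "mask" (400x640 bool, what is visible of it) and "box" ([left, top, width, height] as shares, 0 to 1, of the picture: columns of its width, rows of its height, round what is visible of it).
- tip_of(camera, thing): "xy" ([column, row] as shares, 0 to 1, of the picture: columns of its width, rows of its height: a listed point, or the origin of a listed thing).
The state is a dict: "t": time; "joint_positions": joint angles; "joint_vel": joint speeds; "tau": joint torques, N m; "tcp_pos": TCP position; "ee_rot": TCP orientation; "force": force on the tool from outside, world axes, zero at the start; "torque": the same for the moment, N m; "grip_width": finger opening in m.
Only numpy, scipy, OpenCV 4.12 (cv2) and the standard library are available. Lean on these libraries where they do the work, as an engineer would, in place of code of your own. Each camera call takes 0.05 s, during which the arm holds its last target.

## Task

Two round light stages stand on the worktop, each with a ring that turns by a lever; on the one whose ring frames iris leaves round a small hole, push the upright lever pin round with the outside of the fingers until the lever stands squarely over the index clip on that stage's scale. Push gently, without gripping the pin and without lifting or shifting the stage or moving its clip. Leave the other stage, with the plain glass, and everything else on the worktop as it is, and finish clear of everything.

Things in the scene. Friction and masses are not known exactly. Their poses are not given: they have to be found in the camera images.
- iris_stage: THE IRIS: its ring frames metal leaves round a small 16 mm white hole. Round stage standing loose on the worktop (1.8 kg): dark disc base 136 mm across, 22 mm high, white scale lines on top; on it an aluminium ring 100 mm across, top at 42 mm, turns about the upright axis. Origin: centre of the underside; z up; mid-scale (joint value 0) lies along its own -x.
- glass_stage: THE PLAIN ONE: its ring frames clear glass over a white disc, no leaves. Round stage standing loose on the worktop (1.8 kg): dark disc base 136 mm across, 22 mm high, white scale lines on top; on it an aluminium ring 100 mm across, top at 42 mm, turns about the upright axis. Origin: centre of the underside; z up; mid-scale (joint value 0) lies along its own -x.
- iris_stage_pin (a point): The iris stage: centre of its upright lever pin, steel, 10 mm thick, 35 to 74 mm above the worktop, at the end of a 6 mm wide radial arm (35 to 41 mm up) of the ring. This point is 76 mm from the axis, 58 mm up. Pushing the pin round the axis (about 1 N) turns the ring; it stays where it is left.
- iris_stage_index (a point): The iris stage: mark on its index clip, an aluminium clip on the base rim whose flat tongue, 9 mm wide, reaches out to 94 mm from the axis, top 25 mm up (the lever arm passes 10 mm over it). This point: tongue's middle line, 76 mm from the axis. When the ring is set, the pin is straight above it.
- glass_stage_pin (a point): The plain glass stage: centre of its upright lever pin, steel, 10 mm thick, 35 to 74 mm above the worktop, at the end of a 6 mm wide radial arm (35 to 41 mm up) of the ring. This point is 76 mm from the axis, 58 mm up. Pushing the pin round the axis (about 1 N) turns the ring; it stays where it is left.
- glass_stage_index (a point): The plain glass stage: mark on its index clip, an aluminium clip on the base rim whose flat tongue, 9 mm wide, reaches out to 94 mm from the axis, top 25 mm up (the lever arm passes 10 mm over it). This point: tongue's middle line, 76 mm from the axis. When the ring is set, the pin is straight above it.
- iris_stage_ring (a joint): angle of the iris stage's ring and lever about the stage's upright axis, rad; 0 = it points along the stage's own -x, positive = counter-clockwise from above (towards the stage's -y); stops at -1.15 and 1.15.
- iris_stage_clip (a joint): angle of the iris stage's index clip about the stage's upright axis, rad; 0 = it points along the stage's own -x, positive = counter-clockwise from above (towards the stage's -y); the ring is set when both joint values are equal. The clip is held by stiff friction.
- petri_slide_1: low clear round dish 55 mm across, 11 mm high, between the stages on the robot's side; a bystander (origin: centre of its underside).
- hex_key: small hexagon key, 81x58x4 mm, lying on the worktop; a bystander (origin: centre of its underside).
- beaker: low glass beaker 53 mm across, 65 mm high, behind and between the stages; a bystander (origin: centre of its underside).
- steel_bowl: small steel bowl 95 mm across, 39 mm high, right of the stages; a bystander (origin: centre of its underside).
- marker_red: marker pen 136 mm long, 12 mm thick, lying near the front edge; a bystander (origin: centre of its underside).
- blind_ferrule_2: flat steel disc 58 mm across, 6 mm thick, lying near the front edge on the left; a bystander (origin: centre of its underside).
- reducer_spool: steel funnel with two flanges, 75 mm across, 100 mm high, right of the stages; a bystander (origin: centre of its underside).

How it is judged:
By the outcome, as a careful person would: the job done as asked, in the order asked, and still so for the second after the job is handed in, with the robot touching nothing.
It also fails if it takes over 38 s, if anything falls off the work surface, if the arm or the gripper's body presses on something with over 40 N, if the wrist force passes 120 N, or if a joint passes its speed limit or range.

## Working session

There is one attempt and no reset: what is moved stays moved. The work goes in short steps, Python scripts to look and compute and a tool call to move; the robot and the scene stay as the last step left them, time stands still between calls to the robot, and variables do not carry over. Pictures are saved under pics/ and viewed, and the job is handed in when it is done.

Besides the shell and the picture viewer there is one more tool, called after "Call:" in YAML: its name, and indented under it one key for each argument. carry_out: Moves the arm, as the interface text tells. Its arguments: {"type":"object","properties":{"moves":{"type":"array"},"squeeze":{"type":"number"}},"required":["moves"]}

```bash
ls; mkdir -p pics; cat > h.py <<'E'
from bench import manip, camera, job, look_for, trace, tip_of
import numpy as np, cv2
def ray(c,uv):
    K=c["K"];x=(uv[0]-K[0][2])/K[0][0];y=(uv[1]-K[1][2])/K[1][1]
    a,b=x,y
    for _ in range(30):
        s=1+c["k1"]*(a*a+b*b);a,b=x/s,y/s
    d=np.array([a,b,1.]);R=np.array(c["R"]);t=np.array(c["t"])
    return -R.T@t, R.T@d
def atz(c,uv,z):
    o,d=ray(c,uv);return o+d*(z-o[2])/d[2]
def proj(c,X):
    p=np.array(c["R"])@np.array(X)+np.array(c["t"]);a,b=p[0]/p[2],p[1]/p[2]
    s=1+c["k1"]*(a*a+b*b);K=c["K"]
    return np.array([K[0][0]*a*s+K[0][2],K[1][1]*b*s+K[1][2]])
E
python3 - <<'E'
from h import *
s=manip.observe();print(s)
for n in("top","side"):
    c=camera(n);cv2.imwrite(f"pics/{n}0.png",c["frame"][:,:,::-1])
    for th,z in(("iris_stage",0),("iris_stage_pin",.058),("iris_stage_index",.025),("glass_stage",0),("glass_stage_pin",.058),("glass_stage_index",.025)):
        for r in tip_of(n,th)[:2]:
            uv=np.array(r["xy"])*[640,400];print(n,th,r["conf"],uv.round(1),atz(c,uv,z).round(4))
E
```

```text
pics
{'t': 0.0, 'joint_positions': array([ 1.43310915e+00,  3.59380231e-01,  1.10396550e-02, -3.59715042e-04,
       -1.22408378e+00, -2.88104402e-01]), 'joint_vel': array([ 2.46318756e-05,  1.71021257e-03,  3.14277780e-04,  3.82463251e-04,
       -1.27719155e-04, -2.38034426e-04]), 'tau': array([-1.21039604e-03, -5.83326709e+01,  2.93411189e+01,  6.93678528e+00,
       -6.08065689e-03,  1.12899693e-05]), 'tcp_pos': array([0.27863102, 0.61430285, 0.24735787]), 'ee_rot': array([-0.3825635 ,  0.38349538, -0.59402196,  0.59473891]), 'force': array([ 0.59036201, -0.46835568,  0.77552624]), 'torque': array([-0.02742802, -0.03320595, -0.0043652 ]), 'grip_width': 0.08531181754218743}
top iris_stage 0.88 [239.4 190.4] [0.5017 0.3735 0.    ]
top iris_stage_pin 0.68 [215.4 210.5] [0.4466 0.4188 0.058 ]
top iris_stage_index 0.71 [433.7 233.1] [ 0.3816 -0.1094  0.025 ]
top iris_stage_index 0.54 [243.8 216.3] [0.4336 0.3574 0.025 ]
top glass_stage 0.55 [342.7 184.4] [0.5113 0.1099 0.    ]
top glass_stage_pin 0.58 [347.5 212. ] [0.4361 0.1043 0.058 ]
top glass_stage_index 0.41 [334.  210.8] [0.4423 0.135  0.025 ]
side iris_stage 0.91 [299.1 161.1] [0.5047 0.3646 0.    ]
side iris_stage_pin 0.97 [271.9 137.5] [0.4513 0.4092 0.058 ]
side iris_stage_index 0.45 [275.9 163.8] [0.4375 0.346  0.025 ]
side glass_stage 0.7 [347.3 233.1] [0.5054 0.0942 0.    ]
side glass_stage_pin 0.89 [313.1 221. ] [0.4307 0.1031 0.058 ]
side glass_stage_index 0.52 [309.8 218.2] [0.4405 0.143  0.025 ]
```

```bash
python3 - <<'E'
import cv2
for n,(x,y,w,h) in {"top":(180,130,250,180),"side":(230,90,180,190)}.items():
    i=cv2.imread(f"pics/{n}0.png");f=3
    cv2.imwrite(f"pics/{n}0c.png",cv2.resize(i[y:y+h,x:x+w],None,fx=f,fy=f,interpolation=cv2.INTER_CUBIC))
E
```

```text
(no output)
```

View pics/top0.png

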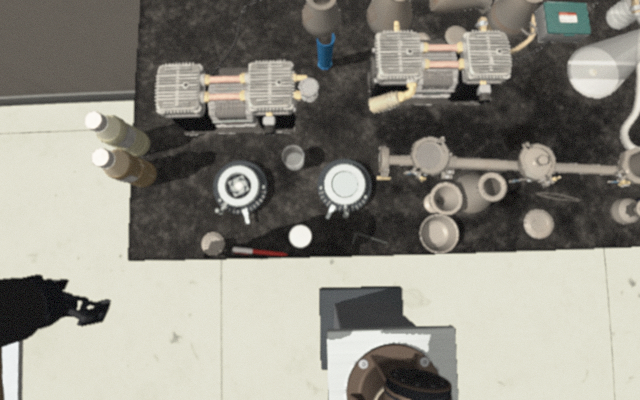

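View pics/side0.png

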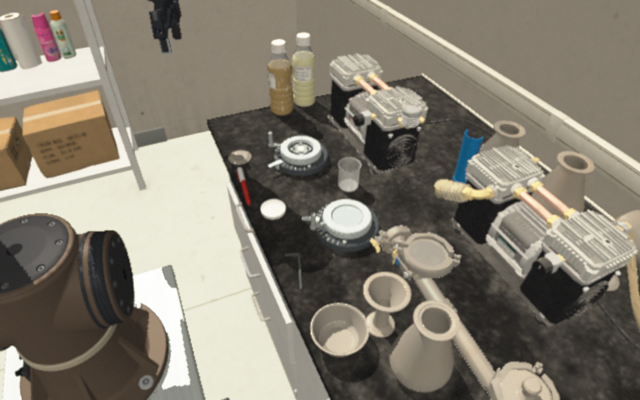

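```bash
sleep 1
```

```text
(no output)
```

View pics/top0c.png

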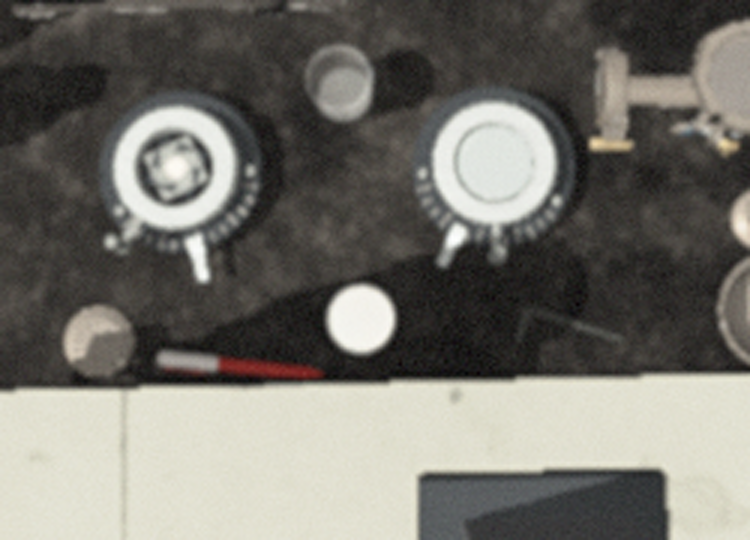

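View pics/side0c.png

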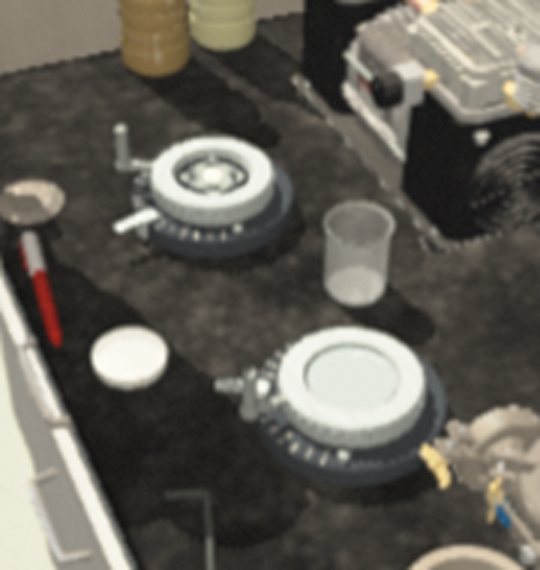

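```bash
cat >> h.py <<'E'
from scipy.spatial.transform import Rotation as Ro
def wcam():
    s=manip.observe();c=dict(camera("wrist"));q=s["ee_rot"];T=np.eye(4)
    T[:3,:3]=Ro.from_quat([q[1],q[2],q[3],q[0]]).as_matrix();T[:3,3]=s["tcp_pos"]
    W=T@np.array(c["hand_eye"]);R=W[:3,:3].T;c["R"]=R;c["t"]=-R@W[:3,3];return s,c
E
python3 - <<'E'
from h import *
s,c=wcam();cv2.imwrite("pics/w0.png",c["frame"][:,:,::-1])
q=s["ee_rot"];print(Ro.from_quat([q[1],q[2],q[3],q[0]]).as_matrix().round(3));print(np.array(c["hand_eye"]).round(3),c["K"],c["k1"])
t=cv2.imread("pics/top0.png")
c=camera("top")
for uv in((247.7,223.3),(244.5,211)):print(atz(c,uv,.025))
print(atz(c,(216.5,210.5),.074))
E
```

```text
[[-0.413 -0.     0.911]
 [-0.911 -0.    -0.413]
 [ 0.    -1.    -0.   ]]
[[ 1.    -0.001 -0.001 -0.001]
 [ 0.001 -0.321  0.947 -0.125]
 [-0.001 -0.947 -0.321  0.083]
 [ 0.     0.     0.     1.   ]] [[293.48929841   0.         316.14077113]
 [  0.         293.48929841 202.1774104 ]
 [  0.           0.           1.        ]] -0.05246515461458903
[0.41620289 0.34769694 0.025     ]
[0.44666172 0.35558658 0.025     ]
[0.44511302 0.41193754 0.074     ]
```

View pics/w0.png

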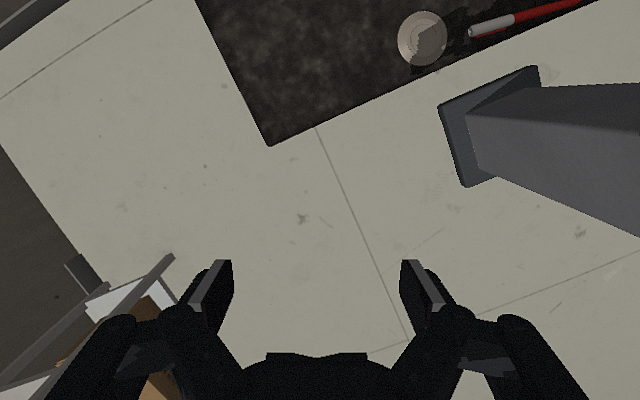

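Call:
carry_out:
  moves:
    - [[0.022, -0.043, -0.009], [0, 0, 0], 0.0]
    - [[0.022, -0.043, -0.009], [0, 0, 0], 0.0]
    - [[0.022, -0.043, -0.009], [0, 0, 0], 0.0]
    - [[0.022, -0.043, -0.009], [0, 0, 0], 0.0]
    - [[0.022, -0.043, -0.009], [0, 0, 0], 0.0]
  squeeze: 20

```text
t: 1.3
tcp_pos: [0.3893, 0.398, 0.2033]
ee_rot: [0.383, -0.383, 0.594, -0.594]
force: [0.9, -0.6, 0.3]
grip_width: 0.0121
```

Call:
carry_out:
  moves:
    - [[0, 0, 0], [0, 0, 0], 0.0]
    - [[0, 0, 0], [0, 0, 0], 0.0]
    - [[0, 0, 0], [0, 0, 0], 0.0]
    - [[0, 0, 0], [0, 0, 0], 0.0]

```text
t: 1.7
tcp_pos: [0.3886, 0.4008, 0.2035]
ee_rot: [0.384, -0.383, 0.594, -0.594]
force: [0.4, -0.6, 0.0]
grip_width: 0.0001
```

```bash
python3 - <<'E'
from h import *
s,c=wcam();cv2.imwrite("pics/w1.png",c["frame"][:,:,::-1]);print(s["t"],s["tcp_pos"],s["grip_width"])
for th,z in(("iris_stage",0),("iris_stage_pin",.058),("iris_stage_index",.025)):
    for r in tip_of("wrist",th)[:2]:
        uv=np.array(r["xy"])*[640,400];print(th,r["conf"],uv.round(1),atz(c,uv,z).round(4))
E
```

```text
1.7 [0.38855646 0.40077457 0.20350029] 9.218026830245742e-05
iris_stage 0.7 [296.5  57.9] [0.514  0.3673 0.    ]
iris_stage_pin 0.69 [279.5 141.5] [0.4484 0.4116 0.058 ]
iris_stage_index 0.78 [342.4 124.9] [0.4351 0.352  0.025 ]
```

View pics/w1.png

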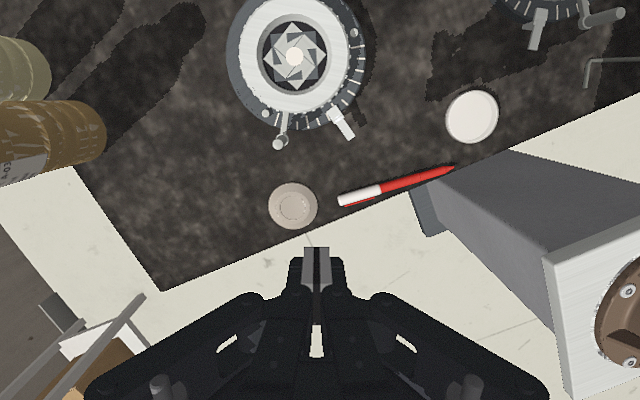

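```bash
python3 - <<'E'
from h import *
i=cv2.imread("pics/w1.png");cv2.imwrite("pics/w1c.png",cv2.resize(i[0:160,220:380],None,fx=3.75,fy=3.75,interpolation=cv2.INTER_CUBIC))
cv2.imwrite("pics/w1d.png",cv2.resize(i[235:305,270:370],None,fx=6,fy=6,interpolation=cv2.INTER_CUBIC))
E
```

```text
(no output)
```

View pics/w1c.png

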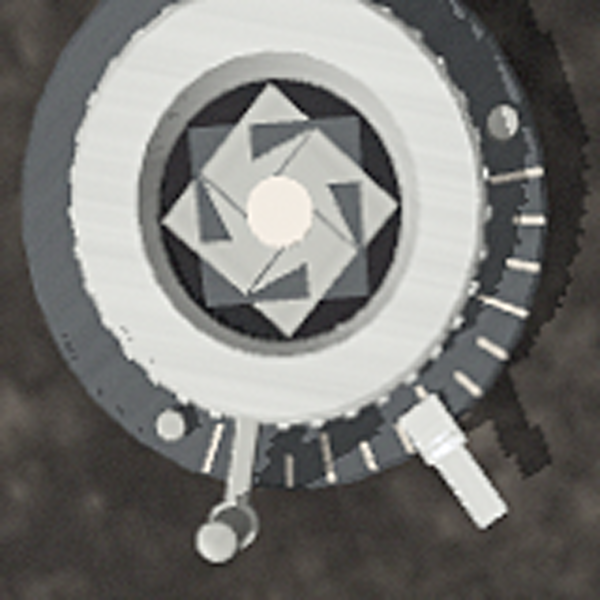

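View pics/w1d.png

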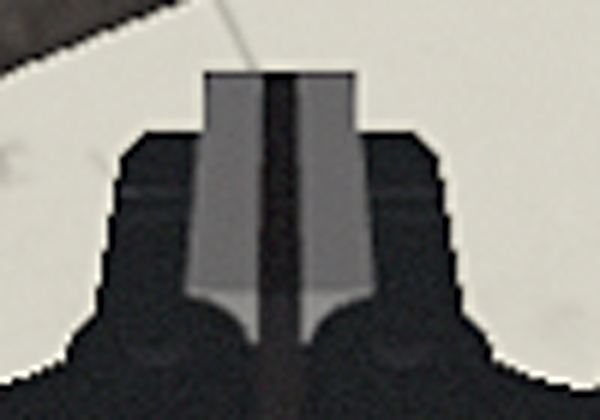

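```bash
python3 - <<'E'
from h import *
s,c=wcam()
f=lambda u,v,z:atz(c,(220+u/3.75,v/3.75),z)
# ring outer top edge points
for pts,z in (([(74,225),(150,382),(285,428),(400,388),(482,240),(462,130)],.042),):
    P=np.array([f(u,v,z)[:2] for u,v in pts])
    A=np.c_[2*P,np.ones(len(P))];x=np.linalg.lstsq(A,(P**2).sum(1),rcond=None)[0];print("ring",x[:2],np.sqrt(x[2]+x[:2]@x[:2]))
C=x[:2]
for z in(.03,.036,.042):print("hole",z,f(280,211,z))
p=f(218,541,.074)[:2];print("pin",p,np.linalg.norm(p-C),np.degrees(np.arctan2(*(p-C)[::-1]))%360)
a=f(497,521,.025)[:2];b=f(447,449,.025)[:2]
for q in(a,b):print("clip",q,np.linalg.norm(q-C),np.degrees(np.arctan2(*(q-C)[::-1]))%360)
q=s["ee_rot"];R=Ro.from_quat([q[1],q[2],q[3],q[0]]).as_matrix()
for X in([-.0145,.017,.011],[.0145,.017,.011],[.0145,.017,-.011],[.01,.017,.011],[.01,0.007,.011],[.0145,0.007,.011],[0,0,0]):
    print(X,proj(c,s["tcp_pos"]+R@np.array(X)).round(1))
E
```

```text
ring [0.50777722 0.36940545] 0.0484544513888103
hole 0.03 [0.5112563  0.36777917 0.03      ]
hole 0.036 [0.51031677 0.36776141 0.036     ]
hole 0.042 [0.50937724 0.36774364 0.042     ]
pin [0.44768314 0.41051994] 0.07281277748932342 145.6212850082168
clip [0.41795631 0.34752689] 0.09244711130191378 193.68951126379446
clip [0.44099671 0.35247937] 0.06889215713156588 194.2225862043527
[-0.0145, 0.017, 0.011] [291.  245.1]
[0.0145, 0.017, 0.011] [345. 245.]
[0.0145, 0.017, -0.011] [343.8 280.1]
[0.01, 0.017, 0.011] [336.7 245. ]
[0.01, 0.007, 0.011] [338.  254.1]
[0.0145, 0.007, 0.011] [346.9 254.1]
[0, 0, 0] [318.2 280.7]
```

Call:
carry_out:
  moves:
    - [[0.024, 0.014, -0.02], [0, 0, 0], 0.0]
    - [[0.024, 0.014, -0.03], [0, 0, 0], 0.0]
    - [[0.024, 0.014, -0.03], [0, 0, 0], 0.0]
    - [[0, 0, -0.02], [0, 0, 0], 0.0]
    - [[0, 0, 0], [0, 0, 0], 0.0]

```text
t: 2.45
tcp_pos: [0.4599, 0.4402, 0.0993]
ee_rot: [-0.381, 0.385, -0.594, 0.595]
force: [-1.1, -0.8, -0.2]
grip_width: 0.0
```

Call:
carry_out:
  moves:
    - [[0, 0, -0.02], [0, 0, 0], 0.0]
    - [[0, 0, -0.013], [0, 0, 0], 0.0]
    - [[0, 0, 0], [0, 0, 0], 0.0]

```text
t: 2.75
tcp_pos: [0.4599, 0.441, 0.0694]
ee_rot: [-0.382, 0.384, -0.594, 0.595]
force: [-0.6, -0.3, 1.1]
grip_width: -0.0003
```

```bash
python3 - <<'E'
from h import *
s,c=wcam();cv2.imwrite("pics/w2.png",c["frame"][:,:,::-1]);print(s["t"],s["tcp_pos"],s["force"])
E
```

```text
2.75 [0.45992695 0.44096095 0.06939226] [-0.63116725 -0.32491751  1.06754694]
```

View pics/w2.png

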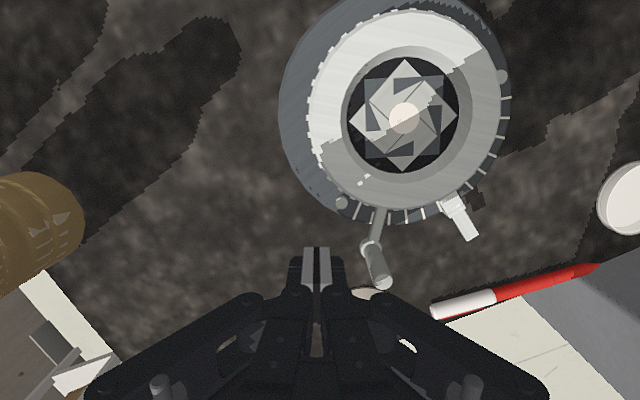

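```bash
cat >> h.py <<'E'
def tool(s):
    q=s["ee_rot"];return Ro.from_quat([q[1],q[2],q[3],q[0]]).as_matrix(),s["tcp_pos"]
E
python3 - <<'E'
from h import *
s,c=wcam();R,t=tool(s)
p=atz(c,(380,282),.074);print("pin",p,"in tool",R.T@(p-t))
for z in (.03,.035,.042):print("hole",atz(c,(403.5,118),z))
e=atz(c,(474,237),.025);b=atz(c,(456,204),.025);print(e,b,np.degrees(np.arctan2(*(e-b)[1::-1]))%360)
for C in((.5105,.369),(.509,.369)):
  for q in(p,e,b):
    d=q[:2]-C;print(np.linalg.norm(d),np.degrees(np.arctan2(d[1],d[0]))%360)
E
```

```text
pin [0.449452   0.41373685 0.074     ] in tool [ 0.02983796 -0.00347838  0.00147508]
hole [0.51014935 0.36767632 0.03      ]
hole [0.51095067 0.36890047 0.035     ]
hole [0.51207252 0.37061428 0.042     ]
[0.4201169  0.34848354 0.025     ] [0.44717681 0.35329452 0.025     ] 190.08126845763317
0.0756851646820064 143.76550465024687
0.09268241177816426 192.7891018368989
0.06524177292007412 193.92947516232186
0.07448053537572157 143.0834235777518
0.09122022889071912 192.99766074648758
0.06378690582205938 194.2538223770192
```

```bash
python3 - <<'E'
import numpy as np
C=np.array([.5105,.369]);d=.0195
cur=np.array([.4599,.441]);th0=245.6
for ph in [144,149,154,159,164,169,174,179,181]:
    th=245.6+(ph-144)*37.4/49
    P=C+.076*np.array([np.cos(np.radians(ph)),np.sin(np.radians(ph))])-d*np.array([np.cos(np.radians(th)),np.sin(np.radians(th))])
    print(ph,(P-cur).round(4),round(th-th0,1));cur=P;th0=th
E
```

```text
144 [-0.0028 -0.0096] 0.0
149 [-0.0049 -0.005 ] 3.8
154 [-0.0044 -0.0054] 3.8
159 [-0.0039 -0.0057] 3.8
164 [-0.0034 -0.006 ] 3.8
169 [-0.0028 -0.0063] 3.8
174 [-0.0023 -0.0065] 3.8
179 [-0.0017 -0.0066] 3.8
181 [-0.0005 -0.0027] 1.5
```

Call:
carry_out:
  moves:
    - [[-0.0015, -0.005, 0], [0, 0, 0], 0.0]
    - [[-0.0013, -0.0046, 0], [0, 0, 0], 0.0]
    - [[-0.0049, -0.005, 0], [0, 0, 3.8], 0.0]
    - [[-0.0044, -0.0054, 0], [0, 0, 3.8], 0.0]
    - [[-0.0039, -0.0057, 0], [0, 0, 3.8], 0.0]

```text
t: 3.35
tcp_pos: [0.4447, 0.4161, 0.0712]
ee_rot: [0.442, -0.44, 0.553, -0.552]
force: [-1.4, 0.8, 0.0]
grip_width: 0.0004
```

```bash
python3 - <<'E'
from h import *
s,c=wcam();cv2.imwrite("pics/w3.png",c["frame"][:,:,::-1]);print(s["t"],s["tcp_pos"],s["force"])
E
```

```text
3.35 [0.44473697 0.41612184 0.0711842 ] [-1.35493399  0.76516591  0.04011651]
```

View pics/w3.png

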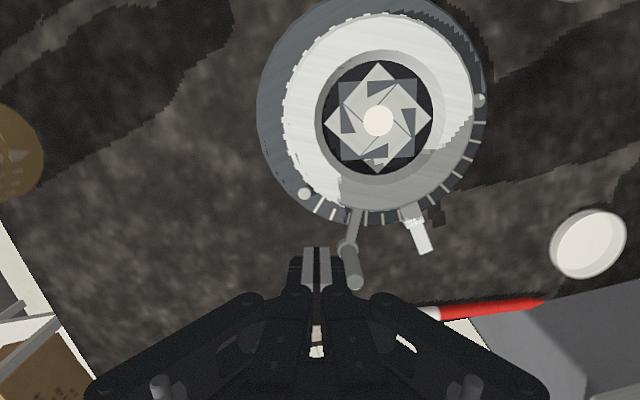

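Call:
carry_out:
  moves:
    - [[-0.0034, -0.006, 0], [0, 0, 3.8], 0.0]
    - [[-0.0028, -0.0063, 0], [0, 0, 3.8], 0.0]
    - [[-0.0023, -0.0065, 0], [0, 0, 3.8], 0.0]
    - [[-0.0017, -0.0066, 0], [0, 0, 3.8], 0.0]
    - [[0, 0, 0], [0, 0, 0], 0.0]

```text
t: 3.9
tcp_pos: [0.4345, 0.3901, 0.071]
ee_rot: [0.51, -0.509, 0.49, -0.49]
force: [0.6, 0.9, 0.6]
grip_width: 0.0001
```

```bash
python3 - <<'E'
from h import *
s,c=wcam();f=c["frame"][:,:,::-1];cv2.imwrite("pics/w4.png",f);print(s["t"],s["tcp_pos"],s["force"])
cv2.imwrite("pics/w4c.png",cv2.resize(f[60:310,250:470],None,fx=2.4,fy=2.4,interpolation=cv2.INTER_CUBIC))
E
```

```text
3.9 [0.43451317 0.39009531 0.07097998] [0.58182709 0.89271012 0.63771531]
```

View pics/w4c.png

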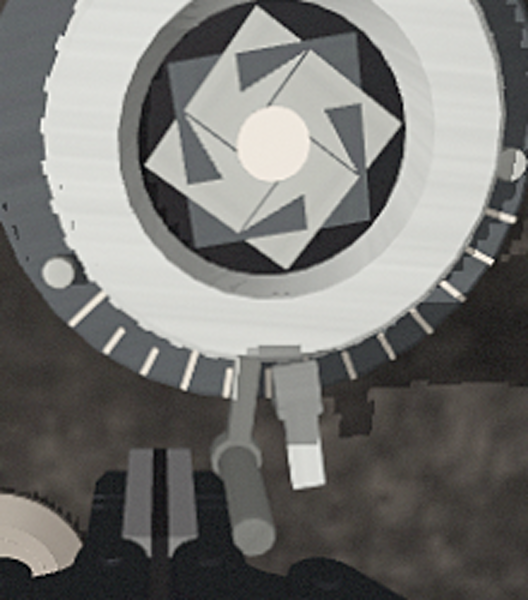

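```bash
cat > m.py <<'E'
from h import *
def ang(s,c,hole,pin,e,b):
    C=atz(c,hole,.033)[:2];print("C",C)
    R,t=tool(s);p=atz(c,pin,.074);print("pin",p,"tool",(R.T@(p-t)).round(4))
    for CC in(C,np.array([.5105,.369])):
      for n,q in(("pin",p),("e",atz(c,e,.025)),("b",atz(c,b,.025))):
        d=q[:2]-CC;print(n,np.linalg.norm(d).round(4),(np.degrees(np.arctan2(d[1],d[0]))%360).round(2))
E
python3 - <<'E'
from m import *
s,c=wcam();f=lambda u,v:(250+u/2.4,60+v/2.4)
ang(s,c,f(273,144),f(255,538),f(308,487),f(297,380))
E
```

```text
C [0.51069702 0.36826116]
pin [0.43582976 0.37168174 0.074     ] tool [ 0.0188 -0.0031  0.0004]
pin 0.0749 177.38
e 0.093 191.69
b 0.0608 191.96
pin 0.0747 177.94
e 0.093 192.16
b 0.0608 192.68
```

```bash
python3 - <<'E'
import numpy as np
C=np.array([.5106,.3685]);d=.019;cs=lambda a:np.array([np.cos(np.radians(a)),np.sin(np.radians(a))])
cur=None
for ph in [177.5,180.5,183.5,186.5,188.5,190,191.5,192]:
    th=272+(ph-177.5)*10/14.5
    P=C+.076*cs(ph)-d*cs(th)
    if cur is not None: print(ph,(P-cur).round(4),round(th-th0,1))
    cur=P;th0=th
E
```

```text
180.5 [-0.0008 -0.004 ] 2.1
183.5 [-0.0005 -0.004 ] 2.1
186.5 [-0.0003 -0.004 ] 2.1
188.5 [-0.0001 -0.0027] 1.4
190 [-0.    -0.002] 1.0
191.5 [ 0.    -0.002] 1.0
192 [ 0.     -0.0007] 0.3
```

Call:
carry_out:
  moves:
    - [[-0.0008, -0.004, 0], [0, 0, 2.1], 0.0]
    - [[-0.0005, -0.004, 0], [0, 0, 2.1], 0.0]
    - [[-0.0003, -0.004, 0], [0, 0, 2.1], 0.0]
    - [[-0.0001, -0.0027, 0], [0, 0, 1.4], 0.0]
    - [[0, 0, 0], [0, 0, 0], 0.0]

```text
t: 4.5
tcp_pos: [0.433, 0.3759, 0.0705]
ee_rot: [0.541, -0.541, 0.455, -0.455]
force: [-0.4, -0.0, 0.2]
grip_width: 0.0001
```

```bash
python3 - <<'E'
from h import *
s,c=wcam();f=c["frame"][:,:,::-1];cv2.imwrite("pics/w5.png",f);print(s["t"],s["tcp_pos"],s["force"])
cv2.imwrite("pics/w5c.png",cv2.resize(f[90:310,270:430],None,fx=2.7,fy=2.7,interpolation=cv2.INTER_CUBIC))
E
```

```text
4.5 [0.4330487  0.37592799 0.07046002] [-0.43048406 -0.03163766  0.18928478]
```

View pics/w5c.png

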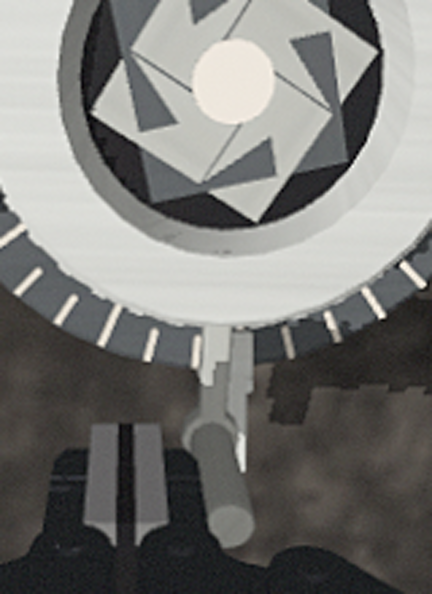

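```bash
python3 - <<'E'
from m import *
s,c=wcam();f=lambda u,v:(270+u/2.7,90+v/2.7)
ang(s,c,f(233,81),f(231,526),f(246,471),f(249,400))
C=np.array([.5106,.3687])
for a in (191,192,193,194):
  for off in(-.0045,.0045):
    u=np.array([np.cos(np.radians(a)),np.sin(np.radians(a))]);n=np.array([-u[1],u[0]])
    print(a,off,[((proj(c,[*(C+r*u+off*n),.025])-[270,90])*2.7).round(0) for r in(.07,.094)])
E
```

```text
C [0.51070014 0.36803488]
pin [0.43667858 0.35772954 0.074     ] tool [ 0.0186 -0.0036  0.0005]
pin 0.0747 187.93
e 0.0929 194.86
b 0.0738 195.97
pin 0.0747 188.68
e 0.093 195.47
b 0.0739 196.73
191 -0.0045 [array([200., 387.]), array([199., 477.])]
191 0.0045 [array([239., 387.]), array([236., 476.])]
192 -0.0045 [array([206., 388.]), array([206., 477.])]
192 0.0045 [array([244., 386.]), array([243., 475.])]
193 -0.0045 [array([211., 388.]), array([213., 477.])]
193 0.0045 [array([249., 386.]), array([249., 475.])]
194 -0.0045 [array([216., 388.]), array([219., 477.])]
194 0.0045 [array([254., 385.]), array([256., 474.])]
```

Call:
carry_out:
  moves:
    - [[0, -0.002, 0], [0, 0, 1], 0.0]
    - [[0, -0.002, 0], [0, 0, 1], 0.0]
    - [[0, 0, 0], [0, 0, 0], 0.0]

```text
t: 4.9
tcp_pos: [0.4329, 0.3717, 0.0703]
ee_rot: [0.549, -0.549, 0.445, -0.445]
force: [-0.5, 1.4, 0.2]
grip_width: 0.0002
```

```bash
python3 - <<'E'
from h import *
s,c=wcam();f=c["frame"][:,:,::-1];cv2.imwrite("pics/w6.png",f);print(s["t"],s["tcp_pos"],s["force"])
cv2.imwrite("pics/w6c.png",cv2.resize(f[90:310,270:430],None,fx=2.7,fy=2.7,interpolation=cv2.INTER_CUBIC))
E
```

```text
4.9 [0.43294189 0.37174736 0.07032584] [-0.53999085  1.38779725  0.19176282]
```

View pics/w6c.png

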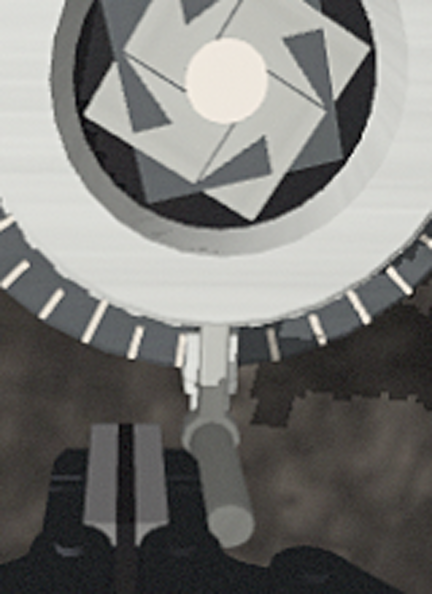

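Call:
carry_out:
  moves:
    - [[-0.003, 0.015, 0], [0, 0, 0], 0.0]
    - [[0, 0, 0.04], [0, 0, 0], 0.0]
    - [[0, 0, 0.045], [0, 0, 0], 0.0]
    - [[-0.018, -0.022, 0.03], [0, 0, 0], 0.0]
    - [[-0.018, -0.022, 0.02], [0, 0, 0], 0.0]

```text
t: 5.45
tcp_pos: [0.3941, 0.3439, 0.2075]
ee_rot: [0.55, -0.548, 0.445, -0.445]
force: [-0.4, -0.8, 0.5]
grip_width: 0.0001
```

Call:
carry_out:
  moves:
    - [[0, 0, 0], [0, 0, 0], 0.0]
    - [[0, 0, 0], [0, 0, 0], 0.0]

```text
t: 5.65
tcp_pos: [0.3938, 0.3434, 0.2063]
ee_rot: [0.55, -0.548, 0.446, -0.445]
force: [0.5, 0.7, 0.0]
grip_width: -0.0
```

```bash
python3 - <<'E'
from h import *
s,c=wcam();f=c["frame"][:,:,::-1];cv2.imwrite("pics/w7.png",f);print(s["t"],s["tcp_pos"],s["force"])
cv2.imwrite("pics/w7c.png",cv2.resize(f[20:200,250:390],None,fx=3.3,fy=3.3,interpolation=cv2.INTER_CUBIC))
E
```

```text
5.65 [0.39378313 0.34343001 0.2062804 ] [0.47448953 0.73377529 0.01874977]
```

View pics/w7c.png

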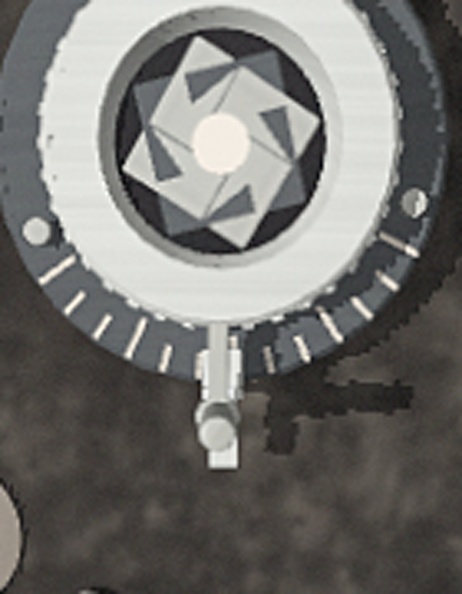

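```bash
python3 - <<'E'
from m import *
s,c=wcam()
i=cv2.imread("pics/w7.png")
cv2.imwrite("pics/w7d.png",cv2.resize(i[110:170,290:340],None,fx=10,fy=10,interpolation=cv2.INTER_CUBIC))
f=lambda u,v:(250+u/3.3,20+v/3.3)
ang(s,c,f(220,142),f(217.5,433),f(223,465),f(220,372))
E
```

```text
C [0.51115018 0.36820305]
pin [0.43669727 0.35323456 0.074     ] tool [-0.0007  0.1314  0.0439]
pin 0.0759 191.37
e 0.0937 192.47
b 0.0647 191.89
pin 0.0755 192.06
e 0.0932 193.04
b 0.0642 192.71
```

View pics/w7d.png

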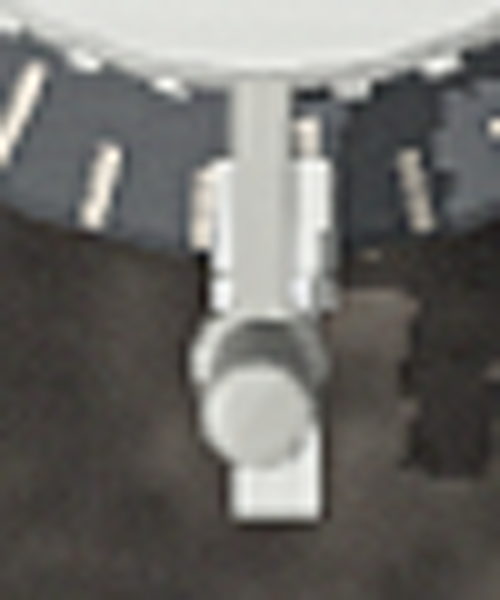

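Call:
carry_out:
  moves:
    - [[0.018, 0.022, -0.02], [0, 0, 0], 0.0]
    - [[0.018, 0.022, -0.03], [0, 0, 0], 0.0]
    - [[0, 0, -0.045], [0, 0, 0], 0.0]
    - [[0, 0, -0.04], [0, 0, 0], 0.0]
    - [[0, 0, 0], [0, 0, 0], 0.0]

```text
t: 6.25
tcp_pos: [0.4277, 0.3836, 0.0635]
ee_rot: [-0.544, 0.553, -0.445, 0.446]
force: [-0.5, -0.9, 0.1]
grip_width: 0.0002
```

Call:
carry_out:
  moves:
    - [[0.001, -0.007, 0], [0, 0, 0], 0.0]
    - [[0.001, -0.006, 0], [0, 0, 0], 0.0]
    - [[0.001, -0.002, 0], [0, 0, 0], 0.0]
    - [[0.0003, -0.0012, 0], [0, 0, 0], 0.0]
    - [[0, 0, 0], [0, 0, 0], 0.0]

```text
t: 6.75
tcp_pos: [0.4337, 0.3712, 0.0718]
ee_rot: [0.55, -0.548, 0.446, -0.445]
force: [0.2, 0.7, 0.8]
grip_width: 0.0001
```

Call:
carry_out:
  moves:
    - [[-0.0033, 0.0162, 0], [0, 0, 0], 0.0]
    - [[0, 0, 0.04], [0, 0, 0], 0.0]
    - [[0, 0, 0.045], [0, 0, 0], 0.0]
    - [[-0.018, -0.022, 0.03], [0, 0, 0], 0.0]
    - [[-0.018, -0.022, 0.02], [0, 0, 0], 0.0]

```text
t: 7.25
tcp_pos: [0.394, 0.3442, 0.2079]
ee_rot: [0.55, -0.548, 0.445, -0.445]
force: [0.4, 0.7, 0.1]
grip_width: -0.0001
```

Call:
carry_out:
  moves:
    - [[0, 0, 0], [0, 0, 0], 0.0]
    - [[0, 0, 0], [0, 0, 0], 0.0]

```text
t: 7.45
tcp_pos: [0.3938, 0.3436, 0.2066]
ee_rot: [0.55, -0.548, 0.445, -0.445]
force: [-0.3, 0.7, 0.2]
grip_width: 0.0004
```

```bash
python3 - <<'E'
from h import *
s,c=wcam();f=c["frame"][:,:,::-1];cv2.imwrite("pics/w8.png",f);print(s["t"],s["tcp_pos"],s["force"])
cv2.imwrite("pics/w8d.png",cv2.resize(f[110:170,290:340],None,fx=10,fy=10,interpolation=cv2.INTER_CUBIC))
E
```

```text
7.45 [0.39375306 0.34363842 0.20656169] [-0.25918596  0.65769706  0.150132  ]
```

View pics/w8d.png

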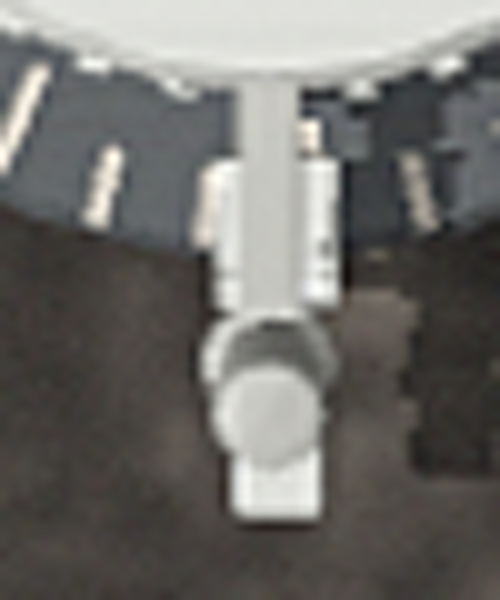

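Call:
carry_out:
  moves:
    - [[0.018, 0.022, -0.02], [0, 0, 0], 0.0]
    - [[0.018, 0.022, -0.03], [0, 0, 0], 0.0]
    - [[0, 0, -0.045], [0, 0, 0], 0.0]
    - [[0, 0, -0.04], [0, 0, 0], 0.0]
    - [[0, 0, 0], [0, 0, 0], 0.0]

```text
t: 8.0
tcp_pos: [0.4277, 0.3837, 0.0635]
ee_rot: [-0.545, 0.553, -0.445, 0.446]
force: [-0.9, -0.6, -0.1]
grip_width: 0.0004
```

Call:
carry_out:
  moves:
    - [[0.001, -0.007, 0], [0, 0, 0], 0.0]
    - [[0.001, -0.006, 0], [0, 0, 0], 0.0]
    - [[0.001, -0.002, 0], [0, 0, 0], 0.0]
    - [[0.0003, -0.0017, 0], [0, 0, 0], 0.0]
    - [[0, 0, 0], [0, 0, 0], 0.0]

```text
t: 8.5
tcp_pos: [0.4337, 0.3706, 0.0718]
ee_rot: [0.55, -0.548, 0.446, -0.445]
force: [0.1, 0.8, 0.1]
grip_width: -0.0001
```

Call:
carry_out:
  moves:
    - [[-0.0033, 0.0167, 0], [0, 0, 0], 0.0]
    - [[0, 0, 0.04], [0, 0, 0], 0.0]
    - [[0, 0, 0.045], [0, 0, 0], 0.0]
    - [[-0.018, -0.022, 0.03], [0, 0, 0], 0.0]
    - [[-0.018, -0.022, 0.02], [0, 0, 0], 0.0]

```text
t: 9.0
tcp_pos: [0.394, 0.3442, 0.2079]
ee_rot: [0.55, -0.548, 0.445, -0.445]
force: [-0.6, 0.4, 0.5]
grip_width: 0.0003
```

Call:
carry_out:
  moves:
    - [[0, 0, 0], [0, 0, 0], 0.0]
    - [[0, 0, 0], [0, 0, 0], 0.0]

```text
t: 9.2
tcp_pos: [0.3938, 0.3437, 0.2066]
ee_rot: [0.55, -0.548, 0.445, -0.445]
force: [0.8, -0.4, -0.9]
grip_width: -0.0
```

```bash
python3 - <<'E'
from h import *
s,c=wcam();f=c["frame"][:,:,::-1];cv2.imwrite("pics/w9.png",f);print(s["t"],s["tcp_pos"],s["force"])
cv2.imwrite("pics/w9d.png",cv2.resize(f[110:170,290:340],None,fx=10,fy=10,interpolation=cv2.INTER_CUBIC))
cv2.imwrite("pics/w9c.png",cv2.resize(f[20:200,250:390],None,fx=3.3,fy=3.3,interpolation=cv2.INTER_CUBIC))
E
```

```text
9.2 [0.39375759 0.34372061 0.20658379] [ 0.84658671 -0.40135885 -0.90641798]
```

View pics/w9d.png

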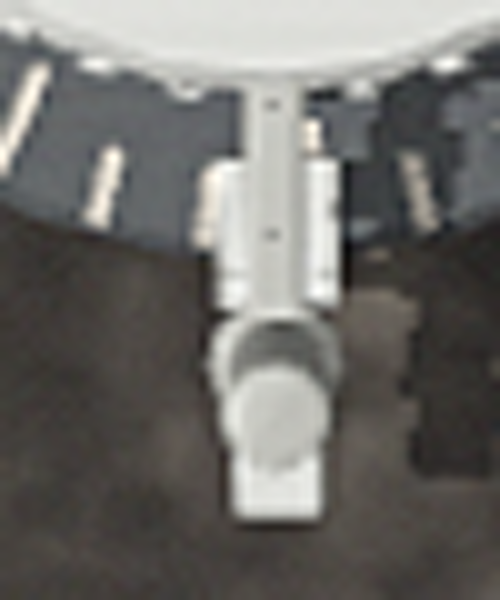

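View pics/w9c.png

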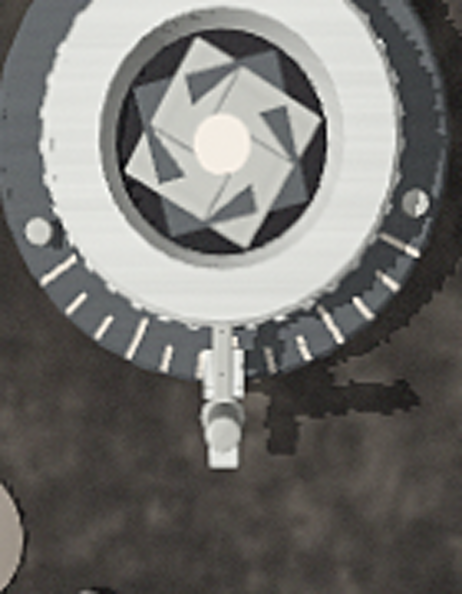

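```bash
python3 - <<'E'
from h import *
c=camera("side");f=c["frame"][:,:,::-1];cv2.imwrite("pics/s9.png",f)
a=cv2.imread("pics/side0.png")[90:280,230:410];b=f[90:280,230:410]
cv2.imwrite("pics/s9c.png",cv2.resize(np.hstack([a,b]),None,fx=2.2,fy=2.2))
print(manip.observe()["force"])
E
```

```text
[ 0.76521966 -0.44152571  0.50518868]
```

View pics/s9c.png

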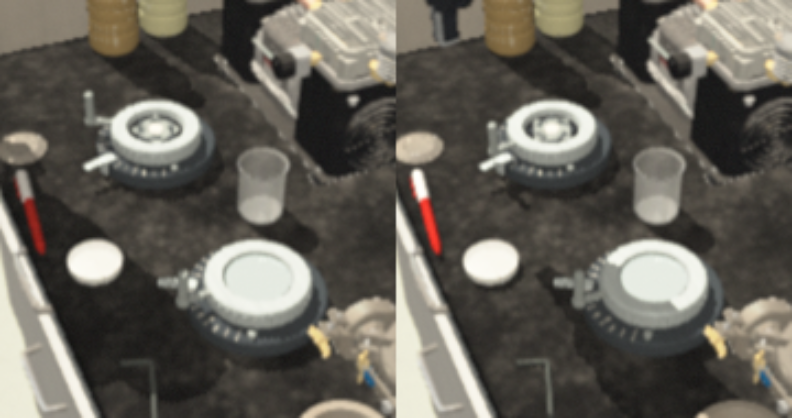

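Before and after match: the iris pin now stands over its clip, and the stages and bystanders haven't moved.

```bash
python3 -c "
from bench import job;print(job.close_job())"
```

```text
the job is handed in; nothing more can be done
None
```

The iris stage's lever is set over its index clip, and the job is handed in. I pushed the pin round about 49° with the outside of the closed fingers. Two small nudges of about 1.2 mm and 0.5 mm then brought it over the clip.

- **Alignment:** in the last wrist picture the pin and lever arm lie within about 0.2–0.3 mm (roughly 0.2°) of the clip tongue's middle line. The wrist camera's tilt and calibration errors add a few tenths of a degree of uncertainty.
- **Stage position:** the iris centre stayed in the same place within measurement error. The clip's measured angle stayed near 192–193°, agreeing within about 1–2° across the pictures.
- **Surroundings:** the before and after side pictures show the glass stage and the bystanders in view where they were. I compared these by eye only; the reducer spool and most of the bowl lay outside those crops. My path stayed away from them.
- **Forces and time:** measured forces stayed within about 2 N, and the run took about 9.3 s. The gripper finished about 0.19 m above the worktop, clear of everything.

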